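# Set a cemented lens tube to cure under the spring press

## Task

The lens in the black lens tube has just been cemented and has to cure under a set load in the small bench spring press. Stand the tube in the round nest of the press's shuttle, push the shuttle home under the ram until it rests on its stop, without ramming it, and then wind the knob on top clockwise, seen from above, until the pointer stands on the long set line of the white scale, between the two short ticks, and leave it so. Never let the pointer reach the thick overload bar, and leave the things lying round the press where they are.

Things in the scene. Friction and masses are not known exactly. Their poses are not given: they have to be found in the camera images.
- tube_center (a point): Centre (half-way up) of the loose black lens tube: plain, upright, open-topped, 31 mm outside diameter, 33 mm high, 50 to 85 g, standing on the bench to the right of the press. z is its axis, up.
- lens_tube: The same tube; origin under its centre.
- nest (a point): Centre of the FLOOR of the round nest in the shuttle (aluminium slide): bore 33.5 mm wide, 8 mm deep, mouth chamfered 2 mm. A seated tube's centre is 17 mm above this point. Shuttle top 8 mm above it, bench 20 mm below it. Axes: z up, y the way the shuttle is drawn OUT (home is -y), x towards the column. Free above when out; the 128 mm high head is 120 mm away along -y, so close the fingers along x here.
- push_post (a point): Centre of the black head (18 mm diameter, 15 mm tall) on the 12 mm steel post that stands on the shuttle's outer end, to push it by. 76 mm from the nest's axis along its y; the head's top is 64 mm above the bench. The shuttle slides with about 2.5 N of friction. Axes as the nest.
- shuttle (a joint): Travel of the shuttle in m: 0 fully out, 0.120 home on its hard stop with the nest under the ram.
- knob_grip (a point): Centre of the round fluted knob on top: vertical axis, 43 mm diameter, 22 mm tall. Self-locking screw, about 0.1 N m. Clockwise from above winds it down 2.4 mm per rad, knob and scale with it, so the hand must follow. It needs some 2.8 to 4.6 rad in all, as the screw was left. Grip it at any angle. In the end the flat top of the head is 32 mm below this point, with a brass boss 34 mm wide 24 mm below it.
- pointer_tip (a point): Tip of the steel pointer on the white scale plate (82 x 66 mm, tilted back 40 degrees) that faces the robot. It rests leaning to the robot's left until the ram bears on the tube; then each mm of spring moves the tip 6.4 mm along an arc of 46 mm radius, clockwise as the robot sees it: about 15 mm per rad of knob.
- set_mark (a point): Point of the long set line over which the pointer's tip must stand (5 mm of spring, about 13 N on the tube); the two short ticks are 4.4 mm to either side. It rides on the scale plate, which goes down with the screw. Axes: y to the robot's left along the plate (the tip comes from +y; -y is past the line), z up.
- overload_mark (a point): Point of the thick overload bar at the right end of the scale, on the tip's arc, 12.8 mm beyond the set line.
- press: The press, fixed on the bench: base 112 x 282 mm, grey column and head, knob on top (185 mm high). The sprung ram, a 34 mm disc, hangs under the head, 2 to 6 mm above a seated tube. Origin on the bench under the ram's axis; z up, y to the side where the shuttle comes out (robot's left), x from the scale towards the column.
- mirror_mount: Bystander: black mirror mount, 51 x 48 x 48 mm, loose on the bench. Origin under its centre.
- post_holder: Bystander: black post holder with a thumbscrew, 25 x 38 x 50 mm, loose, upright. Origin under its centre.
- petri_dish: Bystander: covered petri dish, 63 mm diameter, 14 mm high, loose. Origin under its centre.
- cap_screw: Bystander: cap screw standing on its head, 13 x 13 x 26 mm, loose. Origin under its centre.

How it is judged:
By the outcome, as a careful person would: the job done as asked, in the order asked, and still so for the second after the job is handed in, with the robot touching nothing.
It also fails if it takes over 72 s, if anything falls off the work surface, if the arm or the gripper's body presses on something with over 40 N, if the wrist force passes 120 N, or if a joint passes its speed limit or range.

## Robot

A 7-joint arm with a two-finger parallel gripper is mounted at the origin on the work surface; the furniture and walls round the work are solid. World frame = base frame: x ahead of the robot, y to its left, z up, the work surface at z = 0. Lengths are in m, angles in rad, forces in N, time in s.
With the tool pointing down it reaches from about 0.35 to 0.9 m from the base axis. Payload 19.9 kg.
Tool frame: the origin (TCP) lies on the centre line of the jaws, within the pads' length; the fingertips stand 25 mm ahead of it and the grasp point (between the pads) lies 6 mm ahead of it; z points along the fingers, x is the direction in which the jaws open and shut, and the axes are right-handed (so a half turn about z gives the same grasp; the last joint's range is limited). The gripper opens to 94 mm and grips with 3 to 60 N. Pads are 16 mm wide; open, the fingers measure 119 mm over their backs; the gripper's body (75 mm by 177 mm) begins 78 mm behind the grasp point.
Start: joints at [1.111, 0.417, -0.01, 1.614, 0.005, 1.111, -0.053], TCP at [0.254, -0.571, 0.23] pointing down, gripper open.
Joint ranges: [-2.81, 2.81], [-0.39, 2.02], [-1.27, 1.25], [0.06, 2.57], [-1.19, 4.33], [0.19, 2], [-2.82, 2.82]. Speed limits (rad/s): [1.89, 1.89, 2.39, 2.39, 3.01, 3.01, 3.01].

## Interface

Orientations are given as a unit quaternion [w, x, y, z].
In Python, from bench import ctrl, planner, get_image, camera_model, ticket gives the robot as it stands. Calls block until the motion is done:
- ctrl.move_pose(position, orientation): joint-space move of the TCP to a pose.
- ctrl.movel(position, rotation=None, speed=0.15, max_force=None): straight line of the TCP; rotation=None keeps the orientation; speed is the mean speed in m/s. With max_force (N) it stops when the force on the tool has changed by that much, and returns True; else False.
- ctrl.set_joints(angles): joint-space move.
- ctrl.grip(opening, grip_force=None): finger opening in m; grip_force is the grip in N (None keeps the last); returns when the fingers have stopped.
- ctrl.pause(seconds).
- planner.ik(position, orientation): joint angles nearest the present ones, or None.
- get_image(name): name is "scene" or "top" or "wrist"; returns (picture, depth): 420x560x3 uint8, red, green, blue; 420x560 float32, m along the optical axis (not along the pixel's ray), 0 where there is no reading.
- camera_model(name): a dict with "fx", "fy", "cx", "cy" (pixels), "eye" and "attitude" of the camera in the world. Camera axes: x right, y up, looking along -z (the intrinsics and any distortion apply to the point x, -y, -z); pixel columns grow to the right and rows downward; lengths in m; the calibration is good to about 2 mm. A picture is of the moment at which its call begins: read the wrist's pose just before it. camera_model takes no time and is no camera call; for the wrist camera it gives the pose at the moment of the call.
A pose or a line that the arm cannot do raises ctrl.IKError and nothing moves.
- ticket.sign_off(): hands the job in, once; it reports no verdict.
Readings, each from a call of its own:
- ctrl.current_time_s(): time.
- ctrl.current_qpos(): joint angles.
- ctrl.current_joint_vel(): joint speeds.
- ctrl.current_effort(): joint torques, N m.
- ctrl.current_position(): TCP position.
- ctrl.current_ee_rot(): TCP orientation.
- ctrl.current_wrist_force(): force on the tool from outside, world axes, zero at the start.
- ctrl.current_torque(): the same for the moment, N m.
- ctrl.current_finger_gap(): finger opening in m.
Only numpy, scipy, OpenCV 4.12 (cv2) and the standard library are available. Lean on these libraries where they do the work, as an engineer would, in place of code of your own. Each camera call takes 0.05 s, during which the arm holds its last target.

## Working session

There is one attempt and no reset: what is moved stays moved. The work goes in short steps, each a Python script; the robot and the scene stay as the last script left them, time stands still between calls to the robot, and variables do not carry over. Pictures are saved under pics/ and viewed, and the job is handed in when it is done.

```bash
ls; mkdir -p pics
cat > h.py <<'E'
import numpy as np, cv2
from bench import ctrl, planner, get_image, camera_model, ticket
def save(n,f,crop=None,s=1):
    im,d=get_image(n); np.savez('pics/'+f+'.npz',im=im,d=d,**{k:np.array(v) for k,v in camera_model(n).items() if not isinstance(v,(str,type(None)))})
    o=im[...,::-1]
    if crop: r0,r1,c0,c1=crop; o=o[r0:r1,c0:c1]
    o=cv2.resize(o,None,fx=s,fy=s,interpolation=cv2.INTER_CUBIC) if s!=1 else o
    cv2.imwrite('pics/'+f+'.png',o); return im,d
E
python3 - <<'E'
from h import *
for n in ['scene','top','wrist']:
    print(n,camera_model(n)); save(n,n+'0')
print(ctrl.current_time_s(),ctrl.current_ee_rot(),ctrl.current_finger_gap())
E
```

```text
pics
scene {'fx': 480.1992165738182, 'fy': 480.1992165738182, 'cx': 274.787730391873, 'cy': 213.75612911910775, 'eye': array([-0.0171588 ,  0.55609246,  0.73396657]), 'attitude': array([-0.32615143, -0.15806927,  0.40784432,  0.83803482])}
top {'fx': 411.1388208720819, 'fy': 411.1388208720819, 'cx': 281.0066935334208, 'cy': 208.12573618027778, 'eye': array([ 3.97153823e-01, -7.84814219e-04,  9.80000393e-01]), 'attitude': array([-0.6975768 , -0.03494575,  0.06162817,  0.71299885])}
wrist {'fx': 377.5878502486194, 'fy': 377.5878502486194, 'cx': 274.7370803737429, 'cy': 210.57907623083761, 'eye': array([ 0.3253594 , -0.53932286,  0.38367482]), 'attitude': array([ 0.83053259, -0.11515585,  0.0755294 , -0.53967588])}
0.15 [-2.01124046e-04  8.38373424e-01 -5.45096139e-01 -4.01067756e-04] 0.09414052060824539
```

View pics/scene0.png

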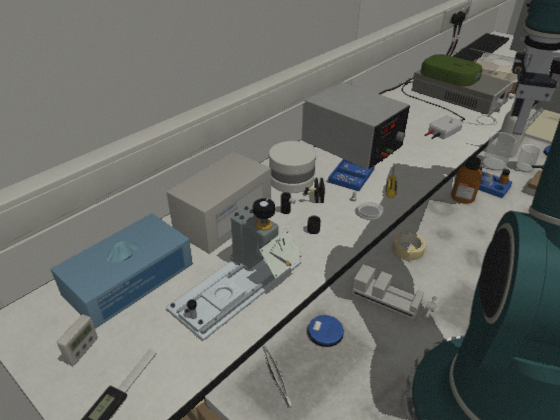

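View pics/top0.png

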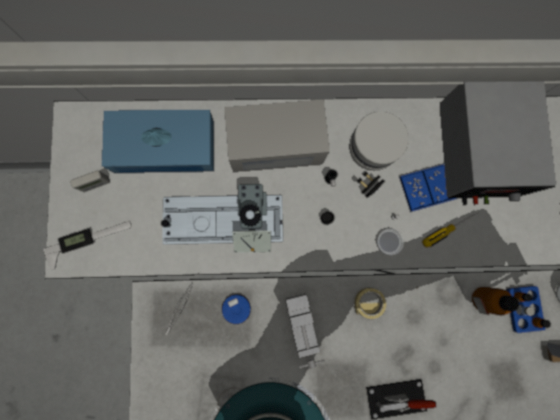

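View pics/wrist0.png

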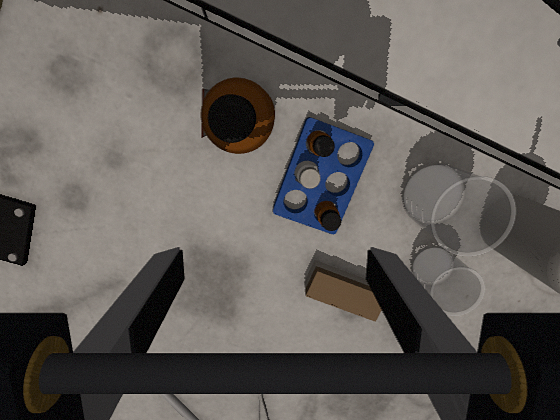

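The scene picture shows the press at about (240,270), shuttle out to the left, and the tube near (314,225). In the top view: tube (327,217), nest (202,224), post head (166,223), knob (250,214) and scale (252,241). Next I convert these pixels to positions.

```bash
cat >> h.py <<'E'
from scipy.spatial.transform import Rotation as R
def rot(q): return R.from_quat([q[1],q[2],q[3],q[0]]).as_matrix()
def cloud(n,d,m=None):
    m=m or camera_model(n); v,u=np.mgrid[0:420,0:560]
    P=np.stack([(u-m['cx'])/m['fx']*d,-(v-m['cy'])/m['fy']*d,-d],-1)
    return P@rot(m['attitude']).T+m['eye']
def ray(n,u,v,z,m=None):
    m=m or camera_model(n)
    r=rot(m['attitude'])@np.array([(u-m['cx'])/m['fx'],-(v-m['cy'])/m['fy'],-1])
    return m['eye']+r*(z-m['eye'][2])/r[2]
def proj(n,p,m=None):
    m=m or camera_model(n)
    c=rot(m['attitude']).T@(np.array(p)-m['eye']); return np.array([m['cx']+m['fx']*c[0]/-c[2], m['cy']-m['fy']*c[1]/-c[2]])
E
python3 - <<'E'
from h import *
z=np.load('pics/top0.npz');im=z['im'];d=z['d']
C=cloud('top',d)
for n,(u,v) in dict(tube=(327,217),nest=(202,224),post=(166,223),knob=(250,214),base1=(180,200),bench=(300,240),tubeR=(331,212),scale=(245,245)).items(): print(n,C[v,u].round(4))
cv2.imwrite('pics/top0z.png',cv2.resize(im[180:265,150:350][...,::-1],None,fx=4,fy=4,interpolation=cv2.INTER_CUBIC))
# base rect & knob
Z=C[...,2]
def cen(mask):
    n,l,s,c=cv2.connectedComponentsWithStats(mask.astype(np.uint8)); return s,c,l
for nm,(r0,r1,c0,c1),(a,b) in [('tube',(205,230,315,340),(.025,.04)),('post',(212,232,155,178),(.055,.072)),('knob',(195,235,235,265),(.172,.2))]:
    m=np.zeros_like(Z,bool); m[r0:r1,c0:c1]=(Z[r0:r1,c0:c1]>a)&(Z[r0:r1,c0:c1]<b)
    p=C[m]; print(nm,m.sum(),p.mean(0).round(4),p.min(0).round(4),p.max(0).round(4))
    (x,y),r=cv2.minEnclosingCircle(p[:,:2].astype(np.float32)); print(x,y,r)
m=(Z>.02)&(Z<.04); m[:190]=0;m[250:]=0;m[:,:155]=0;m[:,290:]=0
p=C[m]; print(cv2.minAreaRect(p[:,:2].astype(np.float32)))
E
```

```text
tube [ 0.5058 -0.1471  0.0182]
nest [0.4953 0.1467 0.018 ]
post [0.4945 0.2189 0.0639]
knob [0.4958 0.0284 0.1859]
base1 [0.5538 0.1992 0.0128]
bench [ 0.4541 -0.0832 -0.0021]
tubeR [ 0.5159 -0.1551  0.031 ]
scale [0.4413 0.0442 0.077 ]
tube 50 [ 0.5037 -0.1466  0.0327] [ 0.4896 -0.1613  0.0253] [ 0.518  -0.1337  0.038 ]
0.5032265186309814 -0.14841608703136444 0.01532262284308672
post 54 [0.4937 0.2215 0.0633] [0.4859 0.2139 0.0561] [0.5016 0.2306 0.0674]
0.49436238408088684 0.22251462936401367 0.008947021327912807
knob 368 [0.494  0.0283 0.1814] [0.473  0.0071 0.1724] [0.5159 0.0499 0.1859]
0.49447008967399597 0.02855093590915203 0.021972402930259705
((0.511918306350708, 0.09805148839950562), (0.11119641363620758, 0.2763872742652893), 0.11516349762678146)
```

View pics/top0z.png

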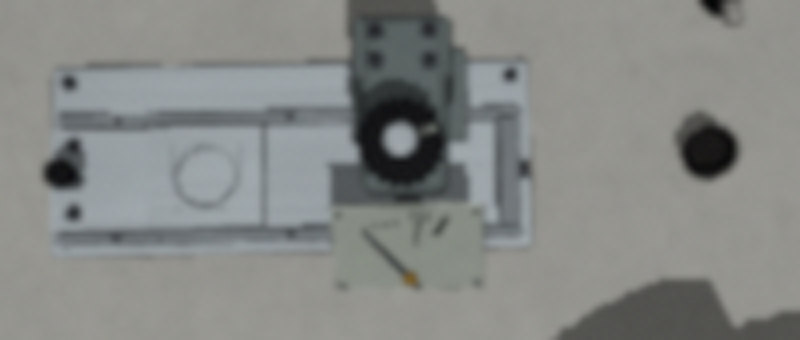

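Run:
```python
from h import *
m=camera_model('wrist'); p=ctrl.current_position(); Rt=rot(ctrl.current_ee_rot())
print('eye in tool',Rt.T@(m['eye']-p),'look',Rt.T@(-rot(m['attitude'])[:,2]))
for dz in (0,.025,.1,.2): print(dz,proj('wrist',p+Rt@np.array([0,0,dz])))
q=[0,1,0,0]
for pos in [(.503,-.148,.036),(.495,.148,.056),(.494,.24,.06),(.494,.118,.06)]:
    print(pos,planner.ik(pos,q))
for a in np.arange(-180,181,30):
    h=np.radians(a)/2; print(a,planner.ik((.4945,.0286,.184),[0,np.cos(h),np.sin(h),0]))
z=np.load('pics/top0.npz');C=cloud('top',z['d'])
for r in range(196,250,2): print(r,C[r,202].round(3),C[r,190].round(3))
```

```text
eye in tool [ 6.91604953e-05 -7.85511392e-02 -1.53791569e-01] look [-6.02162951e-06  2.72701619e-01  9.62098657e-01]
0 [274.5553017  285.55711318]
0.025 [274.58349089 262.92625073]
0.1 [274.63742429 219.62739574]
0.2 [274.6758712  188.76141162]
(0.503, -0.148, 0.036) [ 0.59679932  0.56074079 -0.45597426  1.98565947  0.38220708  0.67881765
 -0.10007512]
(0.495, 0.148, 0.056) [ 0.24707191  0.59165328 -0.74547709  1.99119699  0.56980184  0.77721054
 -0.83519119]
(0.494, 0.24, 0.06) [ 0.22090487  0.73765462 -0.96989301  1.90554373  0.76829666  0.92444762
 -1.12985989]
(0.494, 0.118, 0.06) [ 0.2590836   0.54881353 -0.68178223  2.01225907  0.50244636  0.75139381
 -0.72836226]
-180 [ 0.76347874  0.43657183 -1.08037077  1.95195457  0.45258806  1.02163916
  2.61815472]
-150 [-0.998769    0.42158591  1.09017152  2.00239097 -0.45079542  0.98419487
 -2.30333919]
-120 [ 0.25699131  0.26824375 -0.43459471  1.96563541  0.13901225  0.93625616
 -2.34100757]
-90 [ 0.32730115  0.27886164 -0.51737306  1.96347915  0.16926095  0.94108424
 -1.84441041]
-60 [ 0.3696709   0.28641239 -0.56776679  1.96221032  
[... 1253 characters left out ...]
.509 0.146 0.02 ] [0.509 0.172 0.03 ]
220 [0.504 0.146 0.022] [0.504 0.172 0.031]
222 [0.5   0.146 0.023] [0.499 0.172 0.03 ]
224 [0.495 0.147 0.018] [0.495 0.172 0.031]
226 [0.49  0.146 0.022] [0.49  0.172 0.03 ]
228 [0.485 0.146 0.023] [0.485 0.172 0.031]
230 [0.481 0.147 0.018] [0.481 0.172 0.03 ]
232 [0.476 0.145 0.029] [0.476 0.172 0.029]
234 [0.471 0.145 0.027] [0.471 0.172 0.031]
236 [0.467 0.145 0.026] [0.467 0.172 0.032]
238 [0.462 0.146 0.022] [0.463 0.173 0.024]
240 [0.458 0.147 0.017] [0.458 0.174 0.019]
242 [0.454 0.147 0.015] [0.454 0.175 0.012]
244 [ 0.45   0.149 -0.001] [0.45  0.177 0.003]
246 [0.445 0.149 0.003] [0.446 0.177 0.002]
248 [0.44  0.149 0.003] [0.441 0.177 0.005]
```

Run:
```python
from h import *
q=[0,1,0,0]
t=ctrl.current_time_s()
ctrl.move_pose((.40,.16,.26),q); print(ctrl.current_time_s()-t, ctrl.current_qpos())
print(ctrl.current_position()); ctrl.movel((.47,.17,.20),speed=.2); save('wrist','nest1')
m=camera_model('wrist'); 
print(proj('wrist',(.495,.148,.028)),proj('wrist',(.494,.222,.064)),proj('wrist',(.4945,.0286,.185)))
print(ctrl.current_time_s(),ctrl.current_position())
```

```text
2.6417 [ 0.58660886  0.10685039 -1.08315708  2.005217    0.10623463  1.088558
 -0.54494694]
[0.40034286 0.15944205 0.25995983]
[303.70146401 219.79327957] [308.00983205 140.77767671] [318.15051119 491.3511356 ]
3.4583 [0.46948684 0.17015057 0.20077044]
```

View pics/nest1.png

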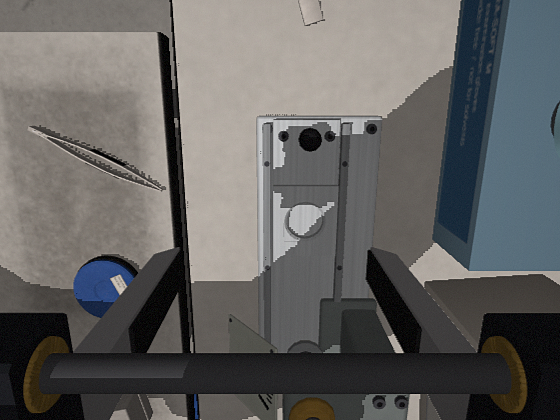

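The nest rim is at about (304,220) and the post head at about (310,139), both matching the predicted pixels. I'll refine the nest, then view and measure the tube.

Run:
```python
from h import *
m=camera_model('wrist'); z=np.load('pics/nest1.npz'); im=z['im'];
o=cv2.resize(im[110:260,240:390][...,::-1],None,fx=5,fy=5,interpolation=cv2.INTER_CUBIC)
for (p,r) in [((304,220),0)]:
    pass
# draw predicted rim for center hypothesis
def circ(c,r,zz,col):
    pts=np.array([(proj('wrist',(c[0]+r*np.cos(a),c[1]+r*np.sin(a),zz))-[240,110]+.5)*5 for a in np.linspace(0,6.28,60)]).astype(int)
    cv2.polylines(o,[pts],True,col,1)
circ((.495,.148),.01875,.028,(0,0,255)); circ((.494,.222),.009,.064,(0,255,0))
cv2.imwrite('pics/nest1z.png',o)
for u,v,zz in [(304,220,.028),(310.5,139.5,.064)]: print(ray('wrist',u,v,zz))
np.save('pics/nest_m.npy',m,allow_pickle=True)
t=ctrl.current_time_s()
ctrl.movel((.47,.10,.26),speed=.3)
ctrl.movel((.503,-.148,.20),speed=.3)
ctrl.grip(.06)
save('wrist','tube1'); print(ctrl.current_time_s()-t)
m=camera_model('wrist')
im,d=np.load('pics/tube1.npz')['im'],np.load('pics/tube1.npz')['d']
C=cloud('wrist',d); k=(C[...,2]>.028)&(C[...,2]<.04)&(abs(C[...,0]-.503)<.03)&(abs(C[...,1]+.148)<.03)
p=C[k]; print(k.sum(),p.min(0),p.max(0),cv2.minEnclosingCircle(p[:,:2].astype(np.float32)))
o=im[...,::-1].copy()
for c,r,zz,col in [((.503,-.148),.0155,.033,(0,0,255))]:
    pts=np.array([proj('wrist',(c[0]+r*np.cos(a),c[1]+r*np.sin(a),zz)) for a in np.linspace(0,6.28,60)]).astype(int); cv2.polylines(o,[pts],True,col,1)
cv2.imwrite('pics/tube1o.png',o)
```

```text
[0.49527452 0.14780434 0.028     ]
[0.49586705 0.22295958 0.064     ]
2.2167
303 [ 0.48910244 -0.16310317  0.02800402] [ 0.51919998 -0.133293    0.03556139] ((0.504199743270874, -0.14809082448482513), 0.015140287578105927)
```

View pics/nest1z.png

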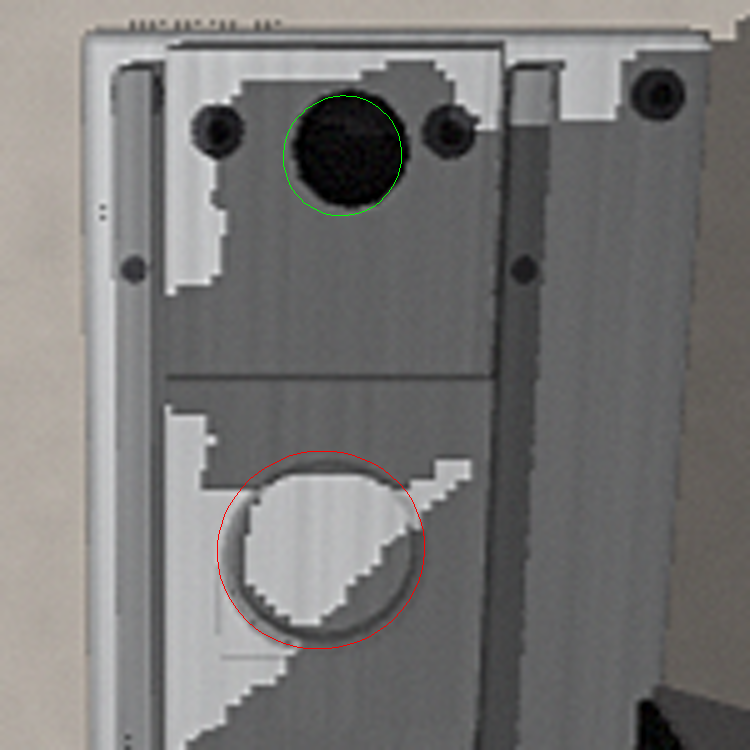

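View pics/tube1o.png

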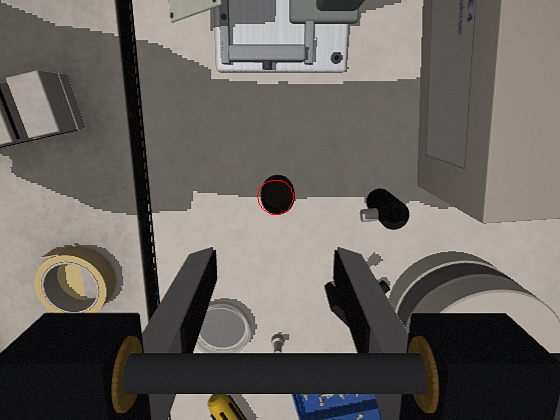

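Run:
```python
from h import *
z=np.load('pics/top0.npz');C=cloud('top',z['d'])
for y0,y1 in [(-.2,-.1),(-.08,.08),(.1,.2)]:
    k=(C[...,1]>y0)&(C[...,1]<y1)&(C[...,2]>.09)&(C[...,0]>.56)&(C[...,0]<.8); print(y0,C[k].min(0) if k.any() else None,C[k].max(0)if k.any() else None)
t=ctrl.current_time_s()
ctrl.movel((.5038,-.148,.08),speed=.2)
print(ctrl.movel((.5038,-.148,.036),speed=.08,max_force=15))
ctrl.grip(.02,grip_force=12); print('gap',ctrl.current_finger_gap(),ctrl.current_position())
ctrl.movel((.5038,-.148,.10),speed=.15); print('gap',ctrl.current_finger_gap(),ctrl.current_wrist_force(),ctrl.current_time_s())
save('wrist','held1')
```

```text
-0.2 [ 0.63141119 -0.19995818  0.09055004] [ 0.79999172 -0.10005006  0.23572277]
-0.08 [ 0.5600721  -0.07999108  0.0900057 ] [0.7999485  0.07999189 0.23631796]
0.1 [0.77369601 0.10007242 0.13813213] [0.79995781 0.19995678 0.23713031]
False
gap 0.029668816318549916 [ 0.50392756 -0.14809813  0.03617084]
gap 0.029673881982934663 [ 0.05569686 -0.13941175 -0.5869068 ] 8.275
```

View pics/held1.png

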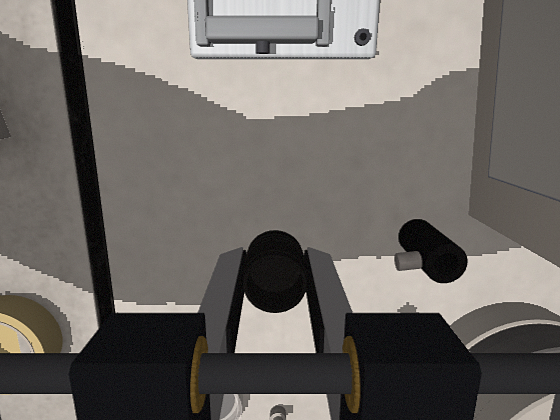

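The tube is gripped, in line, at about (275,272). I'll check its offset along tool y by overlaying a prediction, and plan from that.

Run:
```python
from h import *
p=ctrl.current_position(); im=np.load('pics/held1.npz')['im']
o=im[210:330,220:330][...,::-1].copy(); o=np.clip(o.astype(int)*3,0,255).astype(np.uint8); o=cv2.resize(o,None,fx=6,fy=6)
for zz,col in [(p[2]-.003,(0,0,255)),(p[2]-.036,(0,255,0))]:
    pts=np.array([(proj('wrist',(p[0]+.0155*np.cos(a),p[1]+.0155*np.sin(a),zz))-[220,210]+.5)*6 for a in np.linspace(0,6.28,60)]).astype(int); cv2.polylines(o,[pts],True,col,1)
cv2.imwrite('pics/held1z.png',o)
```

```text
(no output)
```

View pics/held1z.png

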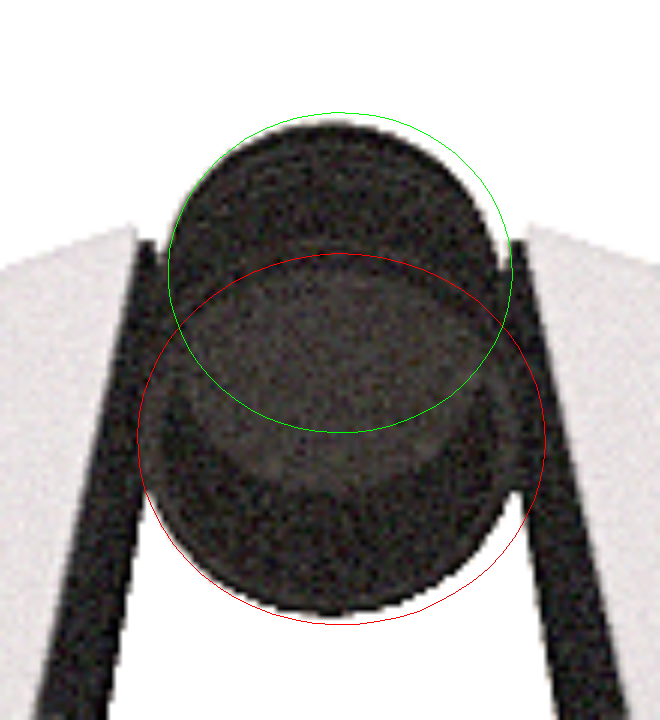

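Run:
```python
from h import *
ctrl.movel((.50,-.148,.25),speed=.3)
ctrl.movel((.4955,.148,.25),speed=.3)
ctrl.movel((.4955,.148,.085),speed=.2)
f0=ctrl.current_wrist_force()
hit=ctrl.movel((.4955,.148,.0562),speed=.03,max_force=5)
print(hit,ctrl.current_position(),ctrl.current_wrist_force()-f0,ctrl.current_time_s())
save('wrist','place1',(180,360,190,370),4)
```

```text
True [0.49527944 0.14804947 0.05607518] [-0.20636221 -1.895087    7.61600497] 12.0333
```

View pics/place1.png

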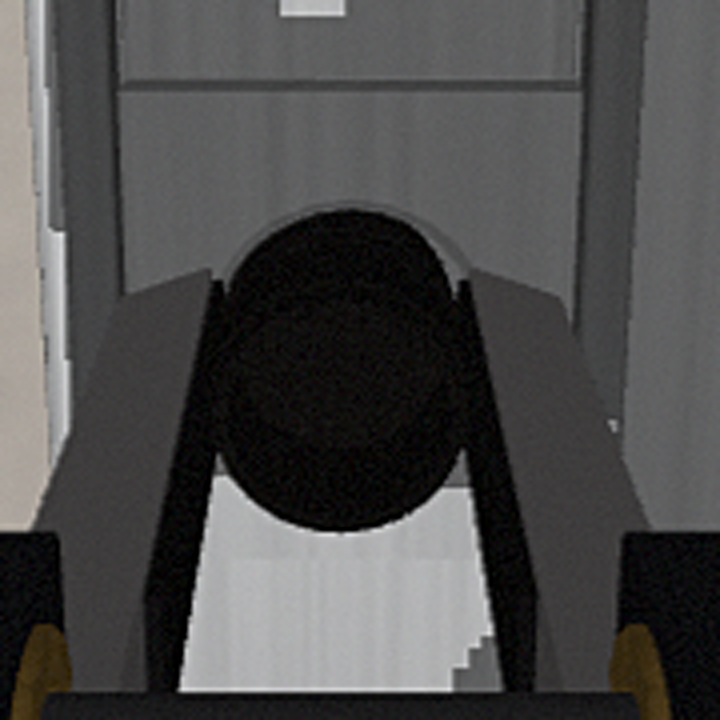

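Bottomed at the expected TCP height (0.056), with an even rim around the tube. Next: release, back off and check.

Run:
```python
from h import *
ctrl.grip(.05); p=ctrl.current_position()
ctrl.movel((.4955,.148,.13),speed=.2)
save('wrist','seat1',(150,350,180,380),3)
C=cloud('wrist',np.load('pics/seat1.npz')['d']); k=(abs(C[...,0]-.4955)<.025)&(abs(C[...,1]-.148)<.025)&(C[...,2]>.045)&(C[...,2]<.07); q=C[k]; print(k.sum(),q.mean(0),np.percentile(q[:,2],[5,50,95]),cv2.minEnclosingCircle(q[:,:2].astype(np.float32)))
ctrl.movel((.4962,.262,.13),speed=.3)
ctrl.grip(0.0,grip_force=20)
save('wrist','post1',(100,400,130,430),2)
print(ctrl.current_finger_gap(),ctrl.current_time_s())
```

```text
708 [0.49370156 0.1484449  0.05059374] [0.04584336 0.05169048 0.05349588] ((0.4937390685081482, 0.14774930477142334), 0.015267561189830303)
0.00025670025997429996 14.6417
```

View pics/seat1.png

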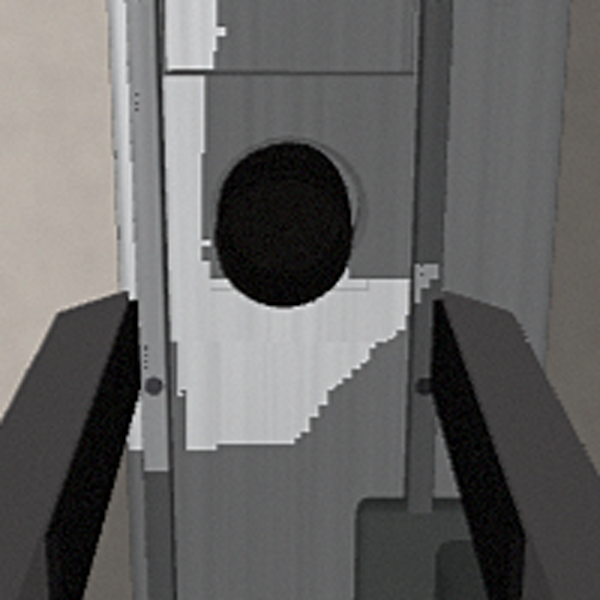

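View pics/post1.png

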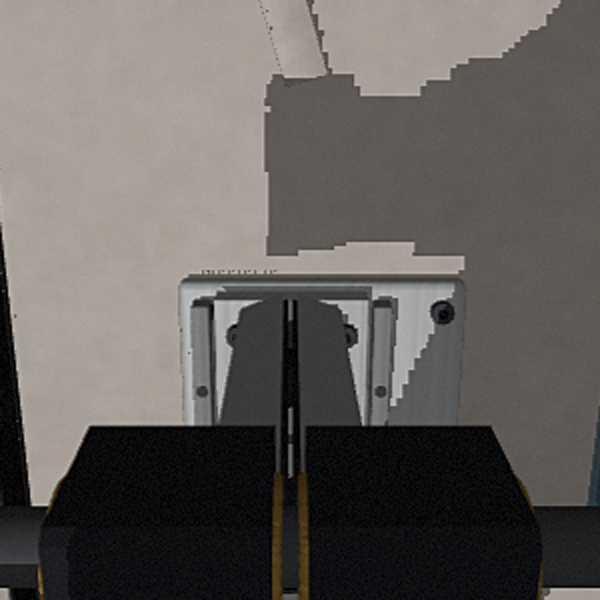

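The tube stands in the nest with a thin rim visible to its right and its top at about 53 mm, so it is seated. Next I push the shuttle.

Run:
```python
from h import *
ctrl.movel((.4962,.262,.072),speed=.15)
f0=ctrl.current_wrist_force()
h=ctrl.movel((.4962,.225,.072),speed=.04,max_force=1.5)
p=ctrl.current_position(); print(h,p,ctrl.current_wrist_force()-f0,ctrl.current_time_s())
```

```text
True [0.49630535 0.23930948 0.07186473] [ 0.15196228 -0.2922752   0.88209688] 15.775
```

Run:
```python
from h import *
f0=ctrl.current_wrist_force()
h=ctrl.movel((.4953,.130,.072),speed=.06,max_force=9)
print(h,ctrl.current_position(),ctrl.current_wrist_force()-f0,ctrl.current_time_s())
if not h:
    h=ctrl.movel((.4952,.112,.072),speed=.012,max_force=5)
    print(h,ctrl.current_position(),ctrl.current_wrist_force()-f0,ctrl.current_time_s())
save('top','push1',(180,265,150,350),4)
```

```text
False [0.49527026 0.13015069 0.07201542] [-0.45393321  1.20191753 -0.70687494] 17.7667
True [0.49526834 0.12277236 0.07197572] [ 0.52310413  2.91551782 -0.85366906] 18.5583
```

View pics/push1.png

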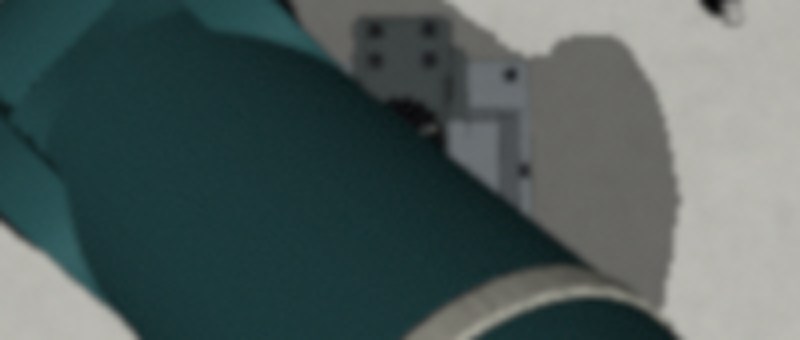

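The arm hides the shuttle in this view. The stop came at y=0.1228 where 0.119–0.121 was expected, so I'll press gently again to tell friction from the stop.

Run:
```python
from h import *
h=ctrl.movel((.4952,.113,.072),speed=.012,max_force=7)
print(h,ctrl.current_position(),ctrl.current_wrist_force(),ctrl.current_time_s())
ctrl.pause(.2);print(ctrl.current_position(),ctrl.current_wrist_force())
```

```text
True [0.49526277 0.12275851 0.07195852] [0.47108218 2.8426779  1.07799716] 18.9417
[0.49528027 0.1227954  0.07188722] [2.82988182 1.96614011 0.52139688]
```

Run:
```python
from h import *
ctrl.movel((.4952,.15,.072),speed=.1)
ctrl.movel((.45,.20,.20),speed=.3)
save('wrist','home1')
C=cloud('wrist',np.load('pics/home1.npz')['d'])
k=(abs(C[...,0]-.495)<.02)&(C[...,1]>.08)&(C[...,1]<.13)&(C[...,2]>.055)&(C[...,2]<.072); q=C[k]; print(k.sum(),q.mean(0),cv2.minEnclosingCircle(q[:,:2].astype(np.float32)))
print(proj('wrist',(.4952,.1032,.064)),ctrl.current_time_s())
```

```text
220 [0.49442887 0.10886682 0.06059468] ((0.494764506816864, 0.10530221462249756), 0.008680771104991436)
[328.35217231 314.59995754] 20.25
```

View pics/home1.png

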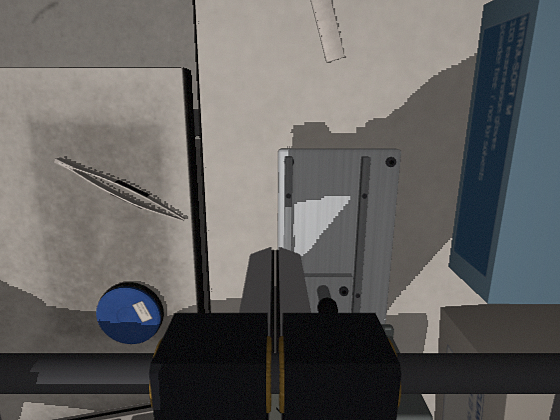

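The post head shows near (328,305), but the hand partly hides it. I'll take a clearer look from the side.

Run:
```python
from h import *
ctrl.movel((.42,.12,.23),speed=.3)
save('wrist','home2')
C=cloud('wrist',np.load('pics/home2.npz')['d'])
k=(abs(C[...,0]-.495)<.02)&(C[...,1]>.08)&(C[...,1]<.13)&(C[...,2]>.0595)&(C[...,2]<.072); q=C[k]; print(k.sum(),q.mean(0),cv2.minEnclosingCircle(q[:,:2].astype(np.float32)))
im=np.load('pics/home2.npz')['im'];o=im[...,::-1].copy()
pts=np.array([proj('wrist',(.4952+.009*np.cos(a),.1032+.009*np.sin(a),.064)) for a in np.linspace(0,6.28,60)]); u,v=pts.mean(0).astype(int);print(u,v)
o=cv2.resize(o[max(v-60,0):v+60,u-60:u+60],None,fx=5,fy=5,interpolation=cv2.INTER_CUBIC)
cv2.polylines(o,[((pts-[u-60,max(v-60,0)]+.5)*5).astype(int)],True,(0,0,255),1)
cv2.imwrite('pics/home2z.png',o); print(ctrl.current_time_s())
```

```text
284 [0.49466263 0.1062948  0.06249454] ((0.495254784822464, 0.1057082787156105), 0.008851568214595318)
361 217
20.8417
```

View pics/home2z.png

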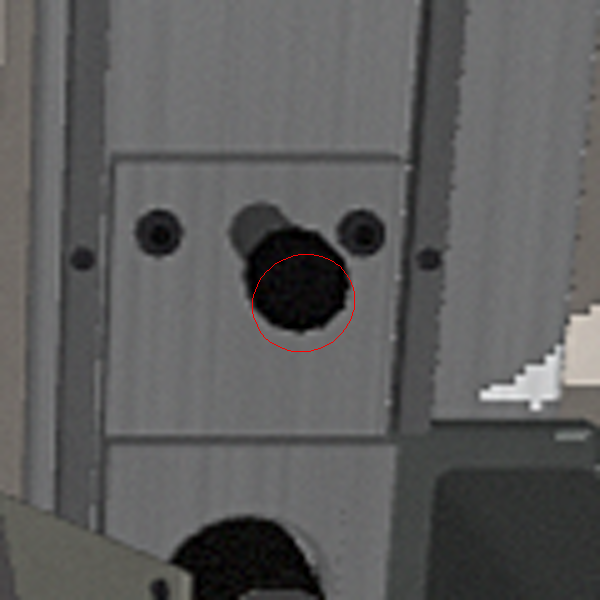

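Overlay puts the post 2.5–4 mm short of nominal home. I'll cross-check against fixed rail screws in both pictures to cancel out camera bias.

Run:
```python
from h import *
def mod(f):
    z=np.load('pics/'+f+'.npz'); return {k:z[k] for k in ('fx','fy','cx','cy','eye','attitude')}
m1=mod('nest1');m2=mod('home2');mh=mod('home1')
for n,u,v,zz in [('rsL1',240+134/5-.5,110+269/5-.5,.028),('rsR1',240+523/5-.5,110+269/5-.5,.028),('rsL2',267.5,268,.028),('rsR2',338,268,.028),('post',240+351/5-.5,110+150/5-.5,.064),('pscrL',240+217/5-.5,110+131/5-.5,.028),('pscrR',240+449/5-.5,110+131/5-.5,.028),('line',240+330/5-.5,110+377/5-.5,.028)]: print('nest1',n,ray('',u,v,zz,m1).round(4))
o=lambda a,b:(301+a/5-.5,157+b/5-.5)
for n,a,b,zz in [('rsL',83,260,.028),('rsR',430,258,.028),('post',298,280,.064),('pscrL',159,233,.028),('pscrR',362,233,.028),('line',260,438,.028),('outer end',260,157,.028)]: print('home2',n,ray('',*o(a,b),zz,m2).round(4))
im=np.load('pics/home2.npz')['im'];cv2.imwrite('pics/home2f.png',im[...,::-1])
```

```text
nest1 rsL1 [0.4614 0.1993 0.028 ]
nest1 rsR1 [0.529  0.1994 0.028 ]
nest1 rsL2 [0.462  0.1006 0.028 ]
nest1 rsR2 [0.5282 0.1006 0.028 ]
nest1 post [0.4953 0.223  0.064 ]
nest1 pscrL [0.4757 0.2229 0.028 ]
nest1 pscrR [0.5152 0.2229 0.028 ]
nest1 line [0.4959 0.1802 0.028 ]
home2 rsL [0.4601 0.1012 0.028 ]
home2 rsR [0.5277 0.1018 0.028 ]
home2 post [0.4939 0.1075 0.064 ]
home2 pscrL [0.4747 0.1067 0.028 ]
home2 pscrR [0.5141 0.1068 0.028 ]
home2 line [0.4967 0.0643 0.028 ]
home2 outer end [0.4935 0.1218 0.028 ]
```

View pics/home2f.png

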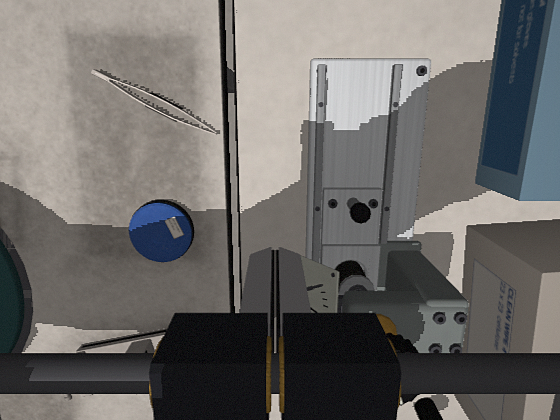

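Relative to the fixed rail screws the shuttle has gone about 117 mm, so it is about 3 mm short. I'll push again, lower-compliance and logged, slowly.

Run:
```python
from h import *
ctrl.movel((.45,.155,.15),speed=.3)
ctrl.movel((.4952,.145,.072),speed=.2)
h=ctrl.movel((.4952,.128,.072),speed=.05,max_force=8)
print(h,ctrl.current_position())
f0=ctrl.current_wrist_force(); print(f0)
for i in range(3):
    h=ctrl.movel((.4952,.126-.002*i-.002,.072),speed=.012,max_force=10)
    print(h,ctrl.current_position().round(4),(ctrl.current_wrist_force()).round(1),ctrl.current_time_s())
    if h: break
```

```text
False [0.49527345 0.1276806  0.07220636]
[ 0.73042188  0.64557017 -0.3607988 ]
False [0.4952 0.124  0.072 ] [-0.7 -0.  -0.6] 22.9083
False [0.4951 0.1226 0.0721] [-0.6  4.9 -1. ] 23.225
True [0.495  0.1226 0.0721] [ 0.9  4.9 -0.4] 23.4417
```

The tool is stopped solidly at y=0.1226. I'll view knob axis and post in one frame to see whether that is home, since the shuttle may not have started at exactly zero.

Run:
```python
from h import *
ctrl.movel((.4952,.14,.072),speed=.2)
ctrl.movel((.42,.10,.26),speed=.3)
ctrl.movel((.41,.0,.30),speed=.3)
save('wrist','knob1'); print(ctrl.current_time_s())
C=cloud('wrist',np.load('pics/knob1.npz')['d'])
for nm,c,rr,a,b in [('knob',(.4945,.0286),.03,.18,.195),('post',(.495,.105),.02,.0595,.072)]:
    k=(abs(C[...,0]-c[0])<rr)&(abs(C[...,1]-c[1])<rr)&(C[...,2]>a)&(C[...,2]<b); q=C[k]; print(nm,k.sum(),q.mean(0),cv2.minEnclosingCircle(q[:,:2].astype(np.float32)))
```

```text
25.225
knob 1675 [0.49471701 0.02961517 0.18081142] ((0.49486425518989563, 0.029877059161663055), 0.021306924521923065)
post 257 [0.49444395 0.10520217 0.06250638] ((0.49468693137168884, 0.10535161197185516), 0.008941404521465302)
```

View pics/knob1.png

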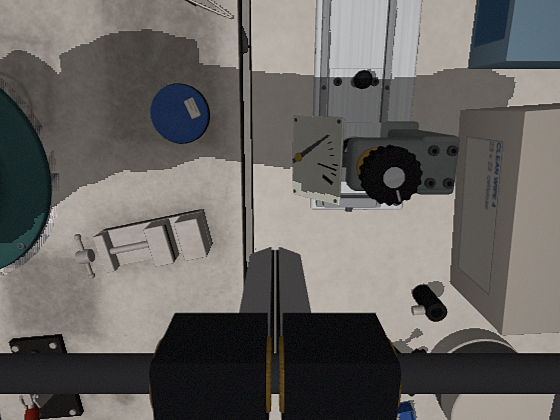

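Knob axis y=0.0299 and post y=0.1053 differ by 75.5 mm (nominal 76), and the stop was solid, so the shuttle is home; it must have started about 3 mm in. In the picture the pointer runs from pivot (298,157) to tip (325,137), with the set line near (330,163). Next I move over the knob with the camera on the scale side.

```bash
cat >> h.py <<'E'
def qa(deg):
    h=np.radians(deg)/2; return np.array([0,np.cos(h),np.sin(h),0])
KX,KY=.4949,.0297
def wind(a0,z0,rad,rate=1.0):
    n=int(np.ceil(rad/1.25)); 
    for i in range(1,n+1):
        a=a0-np.degrees(rad)*i/n; z=z0-.0024*rad*i/n
        ctrl.movel((KX,KY,z),qa(a),speed=.0024*rate)
    return a,z
E
python3 - <<'E'
from h import *
t=ctrl.current_time_s()
ctrl.move_pose((KX,KY,.235),qa(90)); print(ctrl.current_time_s()-t,ctrl.current_qpos().round(2))
ctrl.grip(.062)
save('wrist','sc0'); cv2.imwrite('pics/sc0z.png',cv2.resize(np.load('pics/sc0.npz')['im'][150:300,180:380][...,::-1],None,fx=4,fy=4,interpolation=cv2.INTER_CUBIC))
E
```

```text
1.0832999999999977 [ 0.82  0.37 -1.13  1.9   0.37  1.11  1.11]
```

View pics/sc0.png

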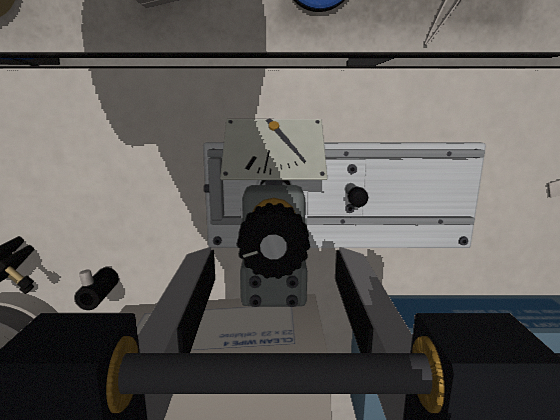

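View pics/sc0z.png

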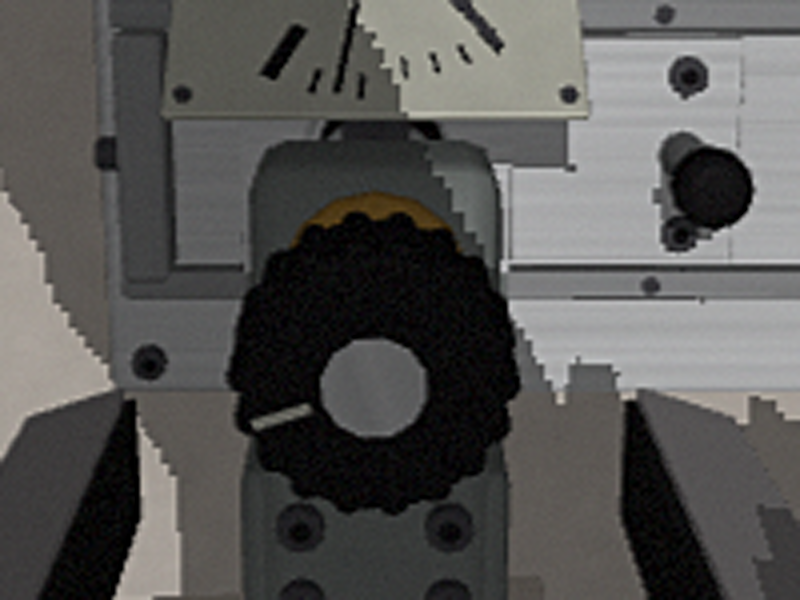

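Clear view: pointer tip (305,162), pivot (273,126), set line end near (265,172) between ticks at (258,170) and (270,172), overload bar around (251,162). Next I grip the knob and wind 2.3 rad, below the stated minimum of 2.8.

Run:
```python
from h import *
t=ctrl.current_time_s()
print(ctrl.movel((KX,KY,.182),qa(90),speed=.1,max_force=10))
f0=ctrl.current_wrist_force()
ctrl.grip(.03,grip_force=30); print('gap',ctrl.current_finger_gap(),ctrl.current_wrist_force()-f0)
try:
    a,z=wind(90,.182,2.3,rate=1.1)
    print(a,z)
except Exception as e: print('ERR',e)
print(ctrl.current_position(),ctrl.current_qpos().round(2),ctrl.current_wrist_force()-f0,ctrl.current_torque(),ctrl.current_time_s(),ctrl.current_time_s()-t)
save('top','w1',(180,265,150,350),4)
```

```text
False
gap 0.042363328154845385 [-2.02576239 -6.59575045  3.81182862]
-41.78029288008932 0.17648
[0.49688349 0.02967851 0.17696972] [ 0.38  0.3  -0.59  1.97  0.21  0.93 -1.04] [ 16.38006023  -1.67429566 -12.21473004] [-0.14672067 -3.7738229  -0.02979068] 31.1417 3.7333999999999996
```

View pics/w1.png

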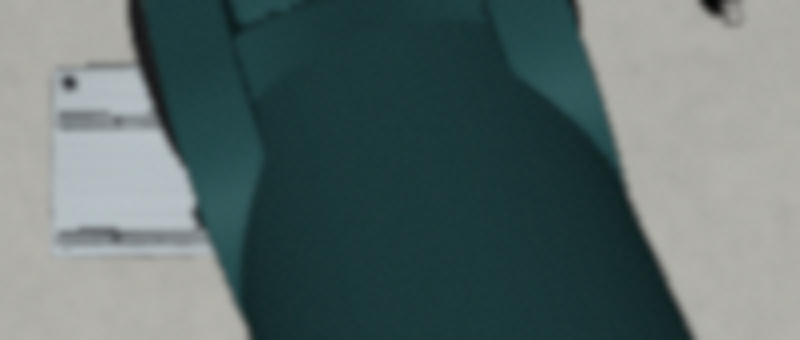

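The top view is blocked by the arm. A +16 N force and a 2 mm tool shift in x mean the knob axis is really near x≈0.497. I'll release, go back up and check the scale.

Run:
```python
from h import *
ctrl.grip(.062); print(ctrl.current_position())
ctrl.movel((.4968,KY,.225),speed=.2)
ctrl.movel((.4968,KY,.235),qa(85),speed=.01/1.5); print(ctrl.current_qpos().round(2))
save('wrist','sc1'); print(ctrl.current_time_s())
cv2.imwrite('pics/sc1z.png',cv2.resize(np.load('pics/sc1.npz')['im'][100:260,190:360][...,::-1],None,fx=4.5,fy=4.5,interpolation=cv2.INTER_CUBIC)[:600])
```

```text
[0.49481992 0.02973491 0.17647792]
[ 0.72  0.32 -0.99  1.89  0.3   1.09  1.09]
34.525
```

View pics/sc1z.png

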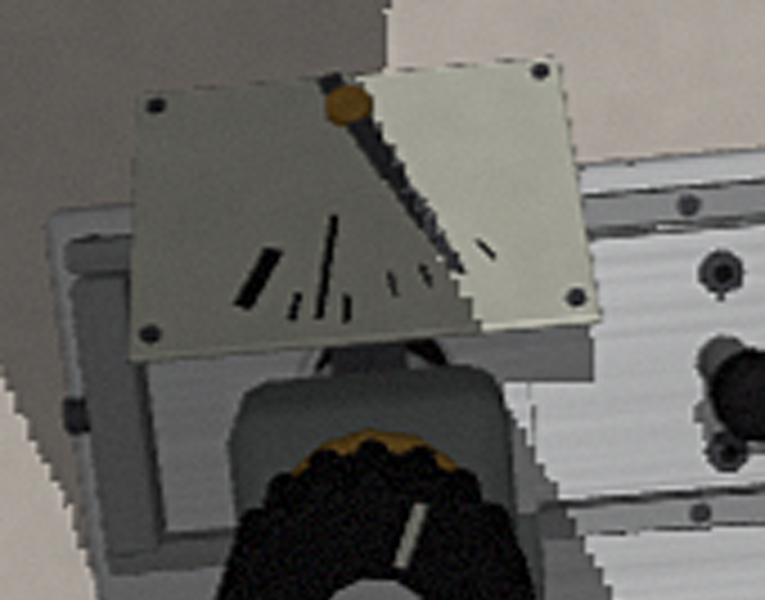

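```bash
cat >> h.py <<'E'
def rect(corners,pts):
    H=cv2.getPerspectiveTransform(np.float32(corners),np.float32([[0,0],[82,0],[82,66],[0,66]]))
    return cv2.perspectiveTransform(np.float32(pts)[None],H)[0]
E
python3 - <<'E'
from h import *
r=rect([(140,93),(556,60),(598,320),(131,360)],[(349,103),(460,270),(320,317),(335,217),(296,306),(346,308),(392,283),(425,274),(486,248),(256,278),(157,105),(541,70),(576,297),(150,334)])
n=['pivot','tip','setend','settop','tk-','tk+','m1','m2','m3','over','s','s','s','s']
for a,b in zip(n,r): 
    d=b-r[0]; print(a,b.round(1),'rad',np.hypot(*d).round(1),'ang',np.degrees(np.arctan2(d[0],d[1])).round(1))
E
```

```text
pivot [40.7  7.3] rad 0.0 ang 0.0
tip [58.7 51.9] rad 48.1 ang 22.1
setend [33.2 60. ] rad 53.2 ang -8.1
settop [36.8 36.6] rad 29.6 ang -7.6
tk- [29. 57.] rad 51.0 ang -13.2
tk+ [37.9 58.4] rad 51.2 ang -3.1
m1 [46.3 53.6] rad 46.6 ang 7.0
m2 [52.4 52.1] rad 46.3 ang 14.6
m3 [63.9 47.2] rad 46.1 ang 30.2
over [22.  49.7] rad 46.3 ang -23.8
s [3.4 3.7] rad 37.5 ang -95.6
s [78.7  2.5] rad 38.4 ang 97.3
s [78.8 60.4] rad 65.3 ang 35.7
s [ 3.2 60.6] rad 65.1 ang -35.2
```

The rectified dial is consistent: zero mark +30°, set line −8°, ticks −3/−13°, overload −24°, and the pointer now at +22°. About 1.57 rad remains. I'll wind 1.3 rad, ending at an angle where the wrist camera sees the scale while still gripping.

```bash
sed -i 's/^KX,KY=.*/KX,KY=.4970,.0293/' h.py
python3 - <<'E'
from h import *
t=ctrl.current_time_s()
try:
    ctrl.movel((KX,KY,.22),qa(145),speed=.015/1.0)
except Exception as e:
    print('ERR',e); ctrl.move_pose((KX,KY,.22),qa(145))
print(ctrl.current_qpos().round(2),ctrl.current_position(),ctrl.current_time_s()-t)
z0=.182-.0055
print(ctrl.movel((KX,KY,z0),qa(145),speed=.1,max_force=10))
f0=ctrl.current_wrist_force()
ctrl.grip(.03,grip_force=30); print('gap',ctrl.current_finger_gap(),ctrl.current_wrist_force()-f0,ctrl.current_position())
try:
    a,z=wind(145,z0,1.2,rate=.9); print(a,z)
except Exception as e: print('ERR',e)
print(ctrl.current_position(),ctrl.current_wrist_force()-f0,ctrl.current_time_s())
save('wrist','sc2')
E
```

```text
[ 0.85  0.43 -1.2   1.91  0.45  1.11  2.  ] [0.49704007 0.02929512 0.22006637] 1.2000000000000028
False
gap 0.042543700916421325 [-3.55623499  1.3273338   7.45051914] [0.49697556 0.02945106 0.17678553]
76.24506458430122 0.17362
[0.49729142 0.02865701 0.1739125 ] [-1.35694013 -5.67873421  6.12684686] 38.1083
```

View pics/sc2.png

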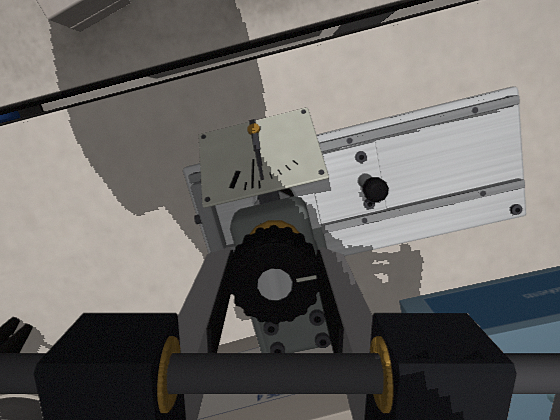

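The grip now runs true. The pointer hangs near (258,170), close to the set line. I'll zoom in.

```bash
python3 -c "
import cv2,numpy as np
im=np.load('pics/sc2.npz')['im'][95:215,185:335][...,::-1]
cv2.imwrite('pics/sc2z.png',cv2.resize(im,None,fx=5,fy=5,interpolation=cv2.INTER_CUBIC))"
```

```text
(no output)
```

View pics/sc2z.png

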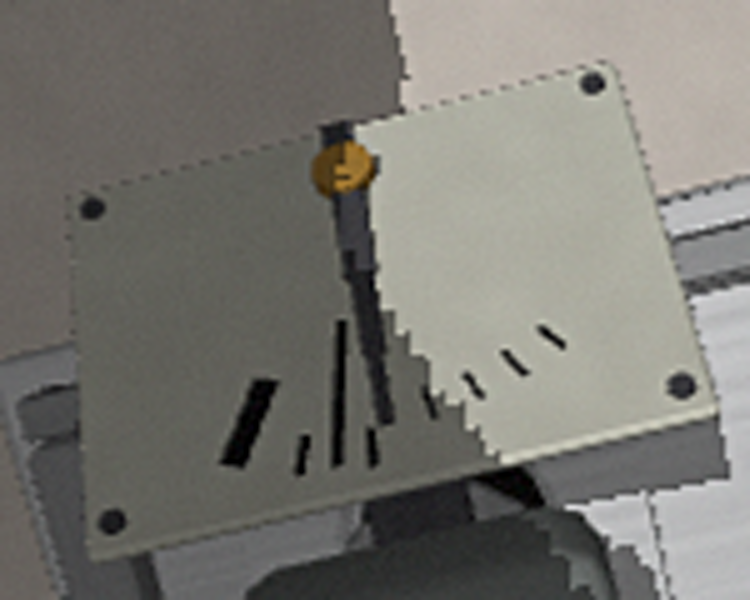

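Run:
```python
from h import *
r=rect([(70,193),(612,62),(718,412),(92,555)],[(343,167),(388,418),(338,465),(342,322),(303,456),(373,448),(430,402),(474,385),(515,362),(552,337),(250,423)])
n=['pivot','tip','setend','settop','tk-','tk+','m1','m2','m3','m4','over']
for a,b in zip(n,r): 
    d=b-r[0]; print(a,b.round(1),'rad',np.hypot(*d).round(1),'ang',np.degrees(np.arctan2(d[0],d[1])).round(1))
```

```text
pivot [40.7  8.1] rad 0.0 ang 0.0
tip [40.8 55. ] rad 46.9 ang 0.1
setend [33.3 60.7] rad 53.2 ang -7.9
settop [36.9 37. ] rad 29.2 ang -7.5
tk- [29. 58.] rad 51.3 ang -13.2
tk+ [38.2 59.3] rad 51.3 ang -2.8
m1 [46.6 54. ] rad 46.3 ang 7.3
m2 [52.7 52.9] rad 46.4 ang 15.0
m3 [58.5 50.6] rad 46.2 ang 22.8
m4 [64.  47.9] rad 46.2 ang 30.3
over [22.6 50.6] rad 46.2 ang -23.1
```

Pointer at 0°, set line −8°, so about 0.42 rad remains.

Run:
```python
from h import *
a,z=wind(145-np.degrees(1.2),.182-.0055-.00288,.42,rate=.6)
ctrl.pause(.2)
save('wrist','sc3'); print(ctrl.current_time_s(),ctrl.current_position())
im=np.load('pics/sc3.npz')['im'][95:215,165:335][...,::-1]
cv2.imwrite('pics/sc3z.png',cv2.resize(im,None,fx=4.5,fy=4.5,interpolation=cv2.INTER_CUBIC))
```

```text
38.975 [0.49714283 0.02838024 0.17287288]
```

View pics/sc3z.png

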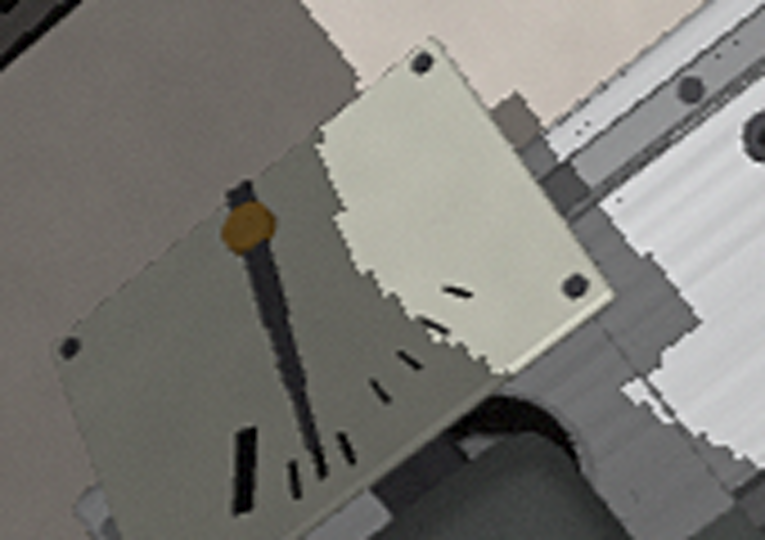

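The pointer covers the set line, midway between the ticks ((295,480) and (346,448) in the crop). I'll release, back off and look again from the straight-on angle.

Run:
```python
from h import *
ctrl.grip(.065); 
ctrl.movel((.4970,.0285,.235),speed=.15)
ctrl.movel((.48,.0285,.25),qa(90),speed=.02)
ctrl.pause(.3)
save('wrist','sc4'); print(ctrl.current_time_s())
save('wrist','sc4b')
im=np.load('pics/sc4.npz')['im'][...,::-1]; cv2.imwrite('pics/sc4.png',im)
cv2.imwrite('pics/sc4z.png',cv2.resize(im[105:225,200:350],None,fx=5,fy=5,interpolation=cv2.INTER_CUBIC))
save('top','end_top'); save('scene','end_scene')
```

```text
41.7333
```

View pics/sc4z.png

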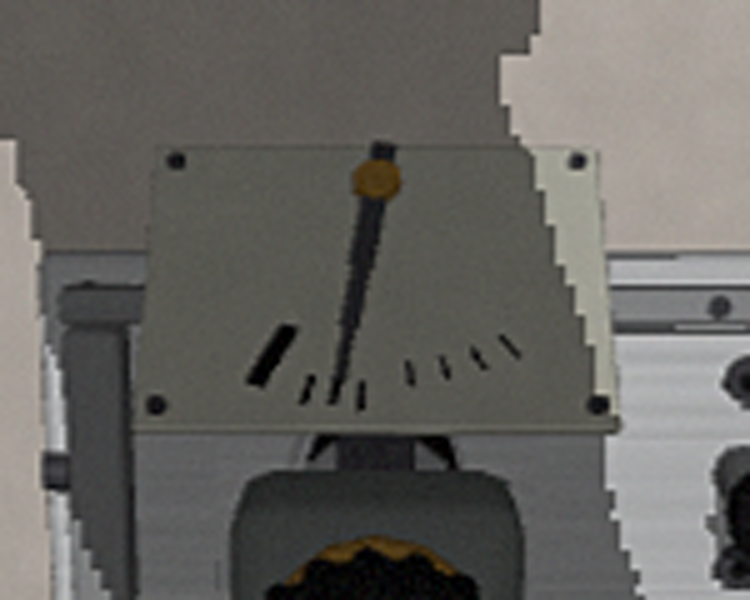

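View pics/sc4.png

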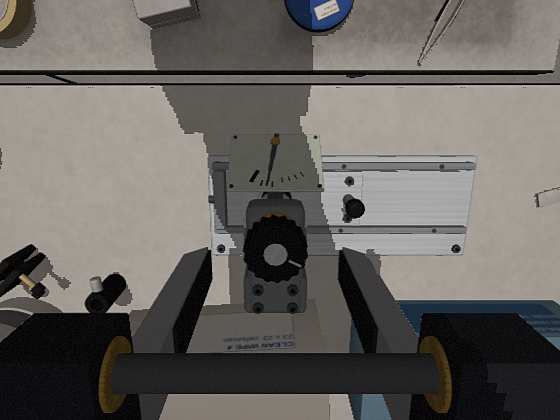

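View pics/end_scene.png

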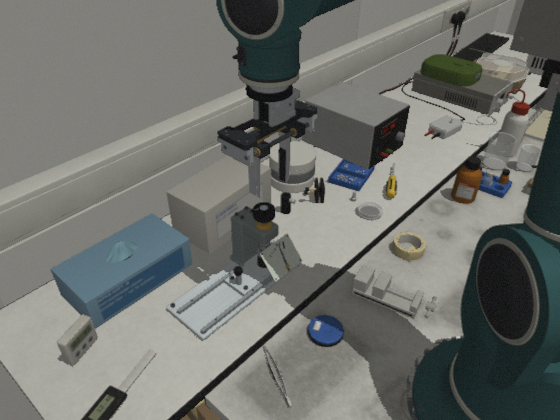

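The pointer covers the set line, centred between the ticks at (305,388) and (361,395) in the crop. Bystanders and shuttle are in place, and the gripper is clear of the knob. Handing in.

Run:
```python
from h import *
print(ticket.sign_off(),ctrl.current_time_s())
```

```text
the job is handed in; nothing more can be done
the job is handed in; nothing more can be done
```

The job is done and handed in at about 42 s of the 72 s allowed. The lens tube sits in the nest, the shuttle is home on its stop, and the pointer stands on the set line.

- **Pointer:** In the last picture, with the knob released, it covers the set line about midway between the two short ticks. I wound about 3.9 rad in two strokes, the second in two steps, and saw no reading past the set line.
- **Tube:** It bottomed in the nest at the expected height, with its top at about 53 mm.
- **Shuttle:** It was pushed slowly to a solid stop, at 12 mm/s for the last stretch, under a 10 N force cut-out. Measured travel was about 117 mm, not the nominal 120 mm. I take this to mean the shuttle did not start fully out. The post then stood 75.5 mm from the knob axis against the nominal 76 mm, so I judged it home. I pressed it against the stop three times while checking this.
- **Knob grip:** During the first stroke my estimate of the knob axis was about 2 mm off in x. That put a side load of about 16 N on the knob, well under the 120 N wrist limit. I corrected it for the second stroke.
- **Bystanders:** The ones I could see in the last pictures looked undisturbed; I did not measure them again. The robot was clear of everything at hand-in.

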